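# Hang the slide carrier in the dipping fork

### The arm

A 6-joint arm with a two-finger parallel gripper is mounted at the origin on a cart in front of the work surface, level with it; the furniture and walls round the work are solid. World frame = base frame: x ahead of the robot, y to its left, z up, the work surface at z = 0. Lengths are in m, angles in degrees, forces in N, time in s.
With the tool pointing down it reaches from about 0.35 to 0.875 m from the base axis. Payload 4.2 kg.
Tool frame: the origin (TCP) lies at the very end of the fingers, on their centre line; the grasp point (between the pads) lies 19 mm behind it; z points along the fingers, y is the line along which they close (so a half turn about z gives the same grasp; the last joint's range is limited). The gripper opens to 87 mm and grips with 3 to 60 N. Pads are 19 mm wide; open, the fingers measure 117 mm over their backs; the gripper's body (75 mm by 190 mm) begins 51 mm behind the grasp point.
Start: joints at [-52.334, 22.042, 0.453, 0, -68.411, -14.817], TCP at [0.243, -0.576, 0.223] pointing down, gripper open.
Joint ranges: [-179.83, 179.83], [-69.29, 118.12], [-61.27, 80.66], [-181.25, 117.63], [-171.15, -9.14], [-177.46, 177.46]. Speed limits (degrees/s): [159.86, 159.86, 180, 180, 180, 180].

### API

Orientations are given as a 3x3 rotation matrix whose columns are the frame's x, y, z axes.
In Python, from station import sense, cams, r gives the robot as it stands. The module is installed in compiled form; this text tells all that it offers.
- The arm moves only by the tool step_arm, never from a script. Its argument "targets" is text: rows parted by semicolons, each of 4 numbers parted by spaces: the shift along the tool's x, y, z in cm, then the turn about the tool's z in degrees. In form: x y z turn; .... A call has 1 to 12 rows; each row shifts and turns the commanded pose from where the row before left it, along the tool's axes as they then stand; what a row does not reach is not made up. A row lasts 1/12 s, in which the tool goes at most 41.7 mm and 7.16 degrees, less where a joint would pass 70% of its speed; a pose out of reach is approached as far as the arm can. A call with a gripper value outside its range is refused whole. "claw" is the finger opening in cm, from 0 to 8.7, set as the call begins (left out, the last holds). The fingers move at their own pace and stop on an object; the grip force is fixed at half the most. Time passes only in rows, so rows that do not move let the fingers close. It gives the time, the measured TCP pose, the force, the opening and the grip force at its end, in the units of the state.
- sense(): the state, without advancing time (a new reading comes with each control period).
- cams.capture(name): name is "scene" or "top" or "wrist"; returns a dict with "frame" (420x560x3 uint8, blue, green, red), "vertical_fov" (degrees; the focal length in pixels is half the picture's height over the tangent of half this angle, whatever the lens; pixels are square), "cx", "cy" (the principal point, pixels), "eye" and "rotation" of the camera in the world; the wrist camera has in their place "tool_from_camera" (4x4, takes a point from camera to tool coordinates, whose origin is the TCP and whose axes are the flange's). Camera axes: x right, y down, z forward; pixel columns grow to the right and rows downward; lengths in m; the calibration is good to about 2 mm. A picture is of the moment at which its call begins: read the wrist's pose just before it. There is no depth.
- r.finish_job(): hands the job in; it is judged then, once.
The state is a dict: "time_s": time; "joints": joint angles; "joint_velocities": joint speeds; "effort": joint torques, N m; "tcp_pos": TCP position; "ee_rot": TCP orientation; "wrist_force": force on the tool from outside, world axes, zero at the start; "moment": the same for the moment, N m; "gripper_width": opening from 0.0 (shut) to 1.0 (fully open); "gripper_force": force on a finger pad.
Only numpy, scipy, OpenCV 4.12 (cv2) and the standard library are available. Lean on these libraries where they do the work, as an engineer would, in place of code of your own. Each camera call takes 0.05 s, during which the arm holds its last target. There are 200 camera calls.

### The job

Take the slide carrier off the drip hooks by its blue handle and hang it in the fork of the dipping stand, keeping it level and never setting it down on the way: lay its axle on the two fork arms in front of the brass spring catch and slide it back along them, pressing only gently, until it has passed under the catch, meets the stop and drops into the seat, with the catch shut over it. Then let go of it, and leave the wash bottle, the blue-capped bottle and the timer where they stand.

Things in the scene. Friction and masses are not known exactly. Their poses are not given: they have to be found in the camera images.
- grip (a point): Centre of the slide carrier's handle, a blue block 14 mm (carrier x) by 44 (y) by 26 (z), free all round but for the bail's wire legs at its y ends, which run down at y = +-38 mm. Below hangs a steel basket with 8 glass slides, 66 x 80 mm, bottom 132 mm below this point; carrier about 0.24 kg, weight below the axle. Axes: y along the axle, z up when level.
- axle (a point): Middle of the carrier's axle, 70 mm straight below grip, same axes: a round bar 7 mm thick along carrier y, 62 mm to either side, with heads of 14 mm diameter on the last 3.5 mm. Its bare lengths, 40 to 58 mm either side of the middle, lie on hooks or arms.
- drip_stand: Fixed steel drip stand; origin on the worktop straight below the hung axle, x towards its post (away from the robot), y along the hung axle, z up. Two open V hooks at y = +-50 mm carry the axle at height 155 mm; their tips stand 11 mm above the axle's centre. Lifted straight up 80 mm, the basket is clear of the hooks too and can go sideways. Post at x = 95 mm, 161 mm high.
- dip_stand: Fixed dipping stand: grey base, open glass dish (rim 65 mm high), white column 188 mm high with its front at x = 83 mm. Origin on the worktop, x towards the column (away from the robot), y left, z up. A steel fork of two flat arms along x (6 mm thick, at y = +-50 mm) stands out of the column; the axle's heads run outside the arms, about 5 mm play to either side.
- landing (a point): Point on the dip stand (its axes), midway between the arms and 59 mm in front of its origin, 159.5 mm high: where the axle's middle is when laid on the arms in front of the catch. The flat top of the arms is 156 mm high; at every setting of the fork the axle finds flat arm here and 9 mm before and behind. The arms' front lip is 7 mm high. Arms and fork do not yield.
- seat_middle (a point): Point on the dip stand (its axes), 155 mm above its origin: the seated axle's middle at the middle of the fork's setting. The fork is set in or out along x, differently each time and not measured: the true seat is up to 20 mm before or behind. It is a notch 9.5 mm long and 4.5 mm deep in each arm, a stop wall 8 mm above the arms at its back, roofed by the catch: the way in is from the front.
- catch (a joint): Spring catch on the fork, in rad: 0 shut, grows as it is lifted. Brass levers with red tips over both arms, hinged together behind the seat, noses just in front of it. The sliding axle meets their ramps some 20 mm before the seat and needs roughly 3 to 8 N to pass; about 0.15 with the axle under them; springs shut once the axle is down in the seat. Over 20 N on the stand is too much.
- wash_bottle: White wash bottle with red cap and spout, 94x62x163 mm, loose, left of the work, origin at the centre of its underside; to be left alone.
- reagent_bottle: Small white bottle with blue cap, 38 mm diameter, 52 mm high, loose, right of the work, origin at the centre of its underside; to be left alone.
- timer: White timer, 24x66x62 mm, standing loose right of the work, origin at the centre of its underside; to be left alone.

How it is judged:
By the outcome, as a careful person would: the job done as asked, in the order asked, and still so for the second after the job is handed in, with the robot touching nothing.
It also fails if it takes over 51 s, if anything falls off the work surface, if the arm or the gripper's body presses on something with over 40 N, if the wrist force passes 120 N, or if a joint passes its speed limit or range.

## Working session

There is one attempt and no reset: what is moved stays moved. The work goes in short steps, Python scripts to look and compute and a tool call to move; the robot and the scene stay as the last step left them, time stands still between calls to the robot, and variables do not carry over. Pictures are saved under pics/ and viewed, at most 10 in all, crops included, and the job is handed in when it is done.

Besides the shell and the picture viewer there is one more tool, called as name(argument=value, ...) on one line, values as JSON. step_arm: Moves the arm, as the interface text tells. Its arguments: {"type":"object","properties":{"targets":{"type":"string"},"claw":{"type":"number"}},"required":["targets"]}

```bash
mkdir -p pics; cat > h.py <<'E'
import numpy as np,cv2
from station import sense,cams,r
def f(c): return 210/np.tan(np.radians(c["vertical_fov"])/2)
def ray(c,u,v):
    d=np.array([(u-c["cx"])/f(c),(v-c["cy"])/f(c),1.]); return np.array(c["eye"]),np.array(c["rotation"])@d
def plane(c,u,v,z):
    e,d=ray(c,u,v); return e+d*(z-e[2])/d[2]
def tri(a,b):
    A=np.zeros((3,3));q=np.zeros(3)
    for e,d in(a,b):
        d=d/np.linalg.norm(d);P=np.eye(3)-np.outer(d,d);A+=P;q+=P@e
    return np.linalg.solve(A,q)
def proj(c,p):
    q=np.array(c["rotation"]).T@(np.array(p)-c["eye"]); return c["cx"]+f(c)*q[0]/q[2],c["cy"]+f(c)*q[1]/q[2]
E
python3 - <<'E'
from h import *
import pickle
s=sense();print(s)
D={}
for n in("scene","top"):
    c=cams.capture(n);D[n]=c;cv2.imwrite(f"pics/{n}0.png",c["frame"]);print(n,c["vertical_fov"],c["cx"],c["cy"],c["eye"],c["rotation"])
    h=cv2.cvtColor(c["frame"],cv2.COLOR_BGR2HSV)
    for nm,lo,hi in(("blue",(95,120,50),(130,255,255)),("red",(0,140,80),(8,255,255)),("brass",(15,90,80),(32,255,255))):
        k,l,st,ce=cv2.connectedComponentsWithStats(cv2.inRange(h,lo,hi))
        print(nm,[(st[i].tolist(),ce[i].round(1).tolist()) for i in range(1,k) if st[i,4]>12])
pickle.dump(D,open("d.pkl","wb"))
E
```

```text
{'time_s': 0.0, 'joints': array([-5.23336898e+01,  2.20919543e+01,  3.78700694e-01, -2.85159670e-02,
       -6.84122853e+01, -1.48176226e+01]), 'joint_velocities': array([-0.02944341, -0.01434848, -0.00472593,  0.13000855, -0.12686658,
        0.06405007]), 'effort': array([-4.60349347e-04, -3.90667927e+01,  1.87405640e+01,  4.21980679e+00,
        1.10064159e-02, -1.88246590e-04]), 'tcp_pos': array([ 0.2424705 , -0.57538162,  0.22144091]), 'ee_rot': array([[-9.21604753e-01, -3.88128501e-01, -9.72516844e-04],
       [-3.88129702e-01,  9.21602553e-01,  2.01716861e-03],
       [ 1.13353377e-04,  2.23649485e-03, -9.99997493e-01]]), 'wrist_force': array([ 0.32444183, -0.12398011,  0.65281189]), 'moment': array([-0.00064223,  0.01067738, -0.03387648]), 'gripper_force': 0.0, 'gripper_width': 1.0021291588602927}
scene 57.06586091764172 273.6424023420345 210.45237006733913 [-0.20595804 -0.50004452  0.56283339] [[ 0.5265004  -0.34592056  0.7766185 ]
 [-0.84986642 -0.2387504   0.46981413]
 [ 0.02289961 -0.90737931 -0.41968845]]
blue [([341, 150, 3, 16, 30], [342.1, 157.8]), ([212, 170, 16, 12,
[... 651 characters left out ...]
29  -0.97841105  0.20458044]
 [-0.99956491  0.0293715  -0.00270188]
 [-0.00336528 -0.2045706  -0.97884603]]
blue [([487, 25, 10, 5, 24], [491.2, 27.4]), ([258, 29, 2, 14, 24], [258.6, 34.7]), ([399, 48, 20, 20, 244], [407.8, 58.2]), ([154, 176, 6, 4, 22], [156.3, 177.6]), ([463, 195, 32, 33, 264], [471.4, 213.8]), ([192, 208, 20, 7, 128], [201.3, 211.0]), ([35, 217, 41, 37, 200], [55.0, 234.9]), ([388, 226, 12, 12, 118], [393.5, 231.5])]
red [([125, 225, 11, 15, 63], [129.5, 231.7])]
brass [([503, 24, 11, 6, 28], [507.5, 26.8]), ([419, 154, 49, 34, 297], [433.6, 178.4]), ([342, 210, 5, 20, 52], [343.9, 219.0]), ([299, 215, 6, 19, 39], [302.1, 223.4]), ([526, 325, 6, 11, 20], [528.2, 330.8])]
```

View pics/scene0.png

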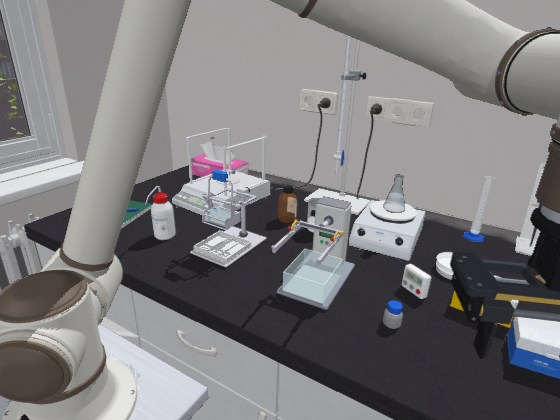

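View pics/top0.png

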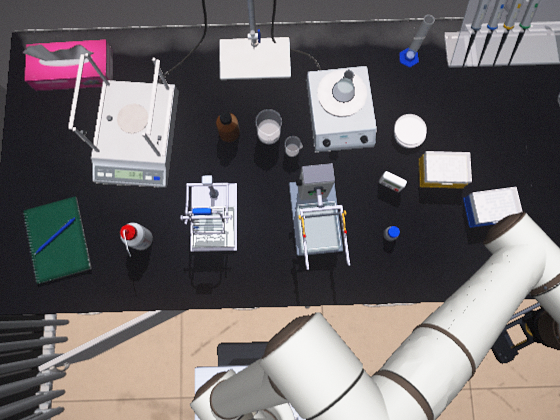

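The scene view shows the handle at about (220,175), the dip stand's column at about (332,225) and the fork to its front. In the top view the handle is at (201,211), and the fork arms run from (305,268) and (348,264) back to the column at about (318,180).

```bash
python3 - <<'E'
from h import *
import pickle
D=pickle.load(open("d.pkl","rb"))
t=D["top"];s=D["scene"]
print("grip",tri(ray(s,219.5,175.3),ray(t,201.3,211.0)))
h=cv2.cvtColor(t["frame"],cv2.COLOR_BGR2HSV);m=cv2.inRange(h,(95,120,50),(130,255,255));m[:,:185]=0;m[:,220:]=0;m[:200]=0;m[225:]=0
ct=max(cv2.findContours(m,0,2)[0],key=cv2.contourArea);R=cv2.minAreaRect(ct);print(R)
for p in cv2.boxPoints(R): print(p,plane(t,*p,0.238))
cv2.imwrite("pics/tc.png",cv2.resize(t["frame"][155:280,170:360],None,fx=4,fy=4,interpolation=cv2.INTER_CUBIC))
cv2.imwrite("pics/sc.png",cv2.resize(s["frame"][185:305,240:390],None,fx=5,fy=5,interpolation=cv2.INTER_CUBIC))
E
```

```text
grip [0.52191285 0.10699286 0.22506636]
((201.5, 211.0), (6.0, 19.0), 90.0)
[192. 208.] [0.52605172 0.12761617 0.238     ]
[211. 208.] [0.52473352 0.08372503 0.238     ]
[211. 214.] [0.51059552 0.08378231 0.238     ]
[192. 214.] [0.51190844 0.12756087 0.238     ]
```

View pics/tc.png

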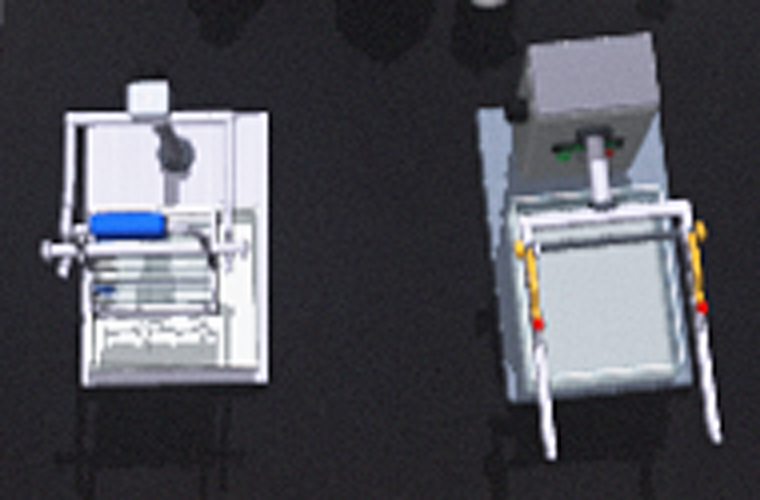

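View pics/sc.png

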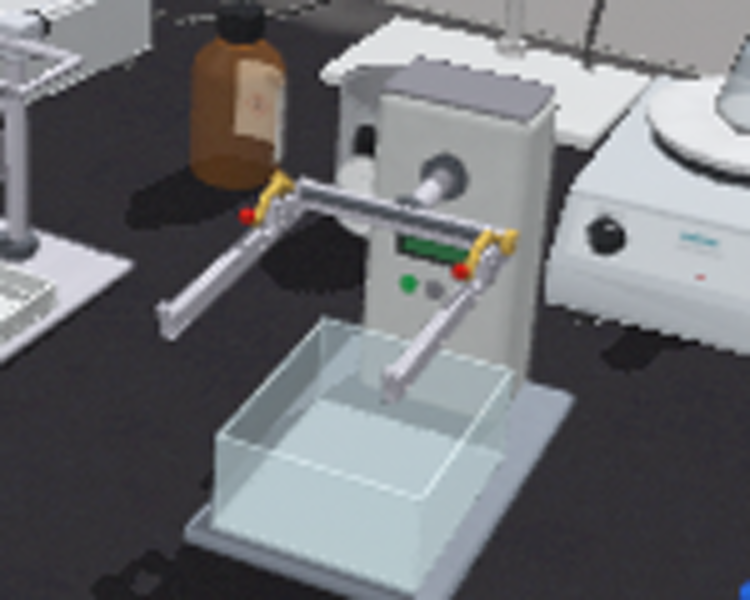

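The crops show the axle heads at (182,217) and (231,217) in the full top view. The fork tips are at (307.8,268.8) and (349,264.5) in top, and (273.6,249.4) and (318.6,262) in scene. The red catch tips are at (304.8,236) and (345.5,231.8) in top.

```bash
python3 - <<'E'
from h import *
import pickle
D=pickle.load(open("d.pkl","rb"))
t=D["top"];s=D["scene"]
T=lambda x,y:(170+x/4,155+y/4); S=lambda x,y:(240+x/5,185+y/5)
def yaw(a,b): d=np.array(b)-a; return np.degrees(np.arctan2(d[1],d[0])).round(2)
P={}
for n,a,b in(("tipL",(168,315),(551,453)),("tipR",(393,380),(716,437)),("redL",(247,215),(539,324)),("redR",(460,270),(702,307)),("colFL",(376,93),(528,115)),("colFR",(548,118),(657,105)),("colBL",(410,60),(532,47)),("colBR",(556,80),(651,35)),("hingeL",(278,183),(520,245)),("hingeR",(508,240),(700,230))):
    P[n]=tri(ray(s,*S(*a)),ray(t,*T(*b)));print(n,P[n].round(4))
for n,p in(("cFL",(528,115)),("cFR",(657,105)),("cBL",(532,47)),("cBR",(651,35))):
    P[n]=plane(t,*T(*p),.188);print(n,P[n].round(4))
for n,p in(("tL",(551,453)),("tR",(716,437))):
    P[n]=plane(t,*T(*p),.163);print(n,P[n].round(4))
for n,p in(("rL",(539,324)),("rR",(702,307))):
    P[n]=plane(t,*T(*p),.163);print(n,P[n].round(4))
print("yaws",yaw(P["tL"],P["rL"]),yaw(P["tR"],P["rR"]),yaw(P["tR"],P["tL"])-90,yaw(P["rR"],P["rL"])-90,yaw(P["cFR"],P["cFL"])-90)
a,b=plane(t,*T(45,250),.155),plane(t,*T(245,247),.155);print("axle",a,b,yaw(b,a)-90,(a+b)/2)
b1,b2=plane(t,*T(480,110),.01),plane(t,*T(510,400),.01);b3=plane(t,*T(690,383),.01);print("base",b1,b2,b3,yaw(b2,b1),yaw(b3,b2)-90)
d1,d2=plane(t,*T(268,380),.005),plane(t,*T(268,113),.005);print("dripbase",yaw(d1,d2))
E
```

```text
tipL [ 0.3876 -0.141   0.1561]
tipR [ 0.394  -0.2411  0.1564]
redL [ 0.4641 -0.1356  0.1685]
redR [ 0.4715 -0.235   0.1682]
colFL [ 0.5923 -0.1343  0.1806]
colFR [ 0.5967 -0.2171  0.1862]
colBL [ 0.6329 -0.136   0.185 ]
colBR [ 0.6375 -0.2104  0.1905]
hingeL [ 0.514  -0.1255  0.1611]
hingeR [ 0.5203 -0.2374  0.1617]
cFL [ 0.5894 -0.1322  0.188 ]
cFR [ 0.5933 -0.2112  0.188 ]
cBL [ 0.6324 -0.1365  0.188 ]
cBR [ 0.6379 -0.2099  0.188 ]
tL [ 0.3859 -0.1389  0.163 ]
tR [ 0.3926 -0.2386  0.163 ]
rL [ 0.4644 -0.1351  0.163 ]
rR [ 0.4719 -0.2349  0.163 ]
yaws 2.78 2.62 3.819999999999993 4.299999999999997 2.8499999999999943
axle [0.52090251 0.16766203 0.155     ] [0.51908586 0.04395174 0.155     ] -0.8400000000000034 [0.51999419 0.10580689 0.155     ]
base [ 0.6409517  -0.11096915  0.01      ] [ 0.43580938 -0.12383523  0.01      ] [ 0.44379682 -0.24729597  0.01      ] 3.59 3.700000000000003
dripbase -0.86
```

step_arm(targets="0 0 -1.1 -6.63;0 0 -1.1 -6.63;0 0 -1.1 -6.63;0 0 -1.1 -6.63;0 0 -1.1 -6.63;0 0 -1.1 -6.63;0 0 -1.1 -6.63;0 0 -1.1 -6.63;0 0 -1.1 -6.63;0 0 -1.1 -6.63", claw=8.7)

```text
time_s: 0.93
tcp_pos: [0.2426, -0.5757, 0.3324]
ee_rot: [[-0.009, -1.0, -0.001], [-1.0, 0.009, 0.001], [-0.001, 0.001, -1.0]]
wrist_force: [0.1, -0.9, -0.3]
gripper_width: 0.997
gripper_force: 0.0
```

step_arm(targets="-2.8 -1.15 0 0;-2.8 -1.15 0 0;-2.8 -1.15 0 0;-2.8 -1.15 0 0;-2.8 -1.15 0 0;-2.8 -1.15 0 0;-2.8 -1.15 0 0;-2.8 -1.15 0 0;-2.8 -1.15 0 0;-2.8 -1.15 0 0;-2.8 -1.15 0 0;-2.8 -1.15 0 0")

```text
time_s: 1.93
tcp_pos: [0.3857, -0.2405, 0.3323]
ee_rot: [[-0.015, -1.0, -0.0], [-1.0, 0.015, 0.0], [-0.0, 0.0, -1.0]]
wrist_force: [1.7, -0.5, -0.4]
gripper_width: 0.999
gripper_force: 0.0
```

step_arm(targets="-2.8 -1.15 0 0;-2.8 -1.15 0 0;-2.8 -1.15 0 0;-2.8 -1.15 0 0;-2.8 -1.15 0 0;-2.8 -1.15 0 0;-2.8 -1.15 0 0;-2.8 -1.15 0 0;-2.8 -1.15 0 0;-2.8 -1.15 0 0;-2.8 -1.15 0 0;-2.8 -1.15 0 0")

```text
time_s: 2.93
tcp_pos: [0.5287, 0.0934, 0.3321]
ee_rot: [[-0.015, -1.0, -0.001], [-1.0, 0.015, -0.0], [0.0, 0.001, -1.0]]
wrist_force: [1.2, -0.6, 0.2]
gripper_width: 0.997
gripper_force: 0.0
```

step_arm(targets="0 0 0 0;0 0 0 0;0 0 0 0;0 0 0 0")

```text
time_s: 3.27
tcp_pos: [0.5282, 0.091, 0.3326]
ee_rot: [[-0.016, -1.0, -0.0], [-1.0, 0.016, -0.0], [0.0, 0.0, -1.0]]
wrist_force: [-0.1, -0.2, 1.0]
gripper_width: 0.998
gripper_force: 0.0
```

```bash
cat >> h.py <<'E'
def wrist():
    s=sense();c=cams.capture("wrist");M=np.array(c["tool_from_camera"]);R=np.array(s["ee_rot"])
    c["rotation"]=R@M[:3,:3];c["eye"]=R@M[:3,3]+s["tcp_pos"];return s,c
E
python3 - <<'E'
from h import *
s,c=wrist();t=cams.capture("top");sc=cams.capture("scene")
cv2.imwrite("pics/w1.png",c["frame"]);print(s["tcp_pos"],c["eye"])
h=cv2.cvtColor(c["frame"],cv2.COLOR_BGR2HSV);m=cv2.inRange(h,(95,120,50),(130,255,255))
for ct in cv2.findContours(m,0,2)[0]:
    if cv2.contourArea(ct)>60:
        R=cv2.minAreaRect(ct);print(R)
        for p in cv2.boxPoints(R): print(p,plane(c,*p,.238))
print(proj(c,[.521,.1065,.225]))
E
```

```text
[0.52820913 0.09103896 0.33256627] [0.526538   0.0108335  0.49497472]
((287.5, 230.0), (58.0, 19.0), 90.0)
[278. 201.] [0.52767752 0.08131095 0.238     ]
[297. 201.] [0.51398911 0.0815176  0.238     ]
[297. 259.] [0.51399759 0.12699669 0.238     ]
[278. 259.] [0.52836775 0.12677966 0.238     ]
(np.float64(287.1253191690164), np.float64(227.8249537517095))
```

View pics/w1.png

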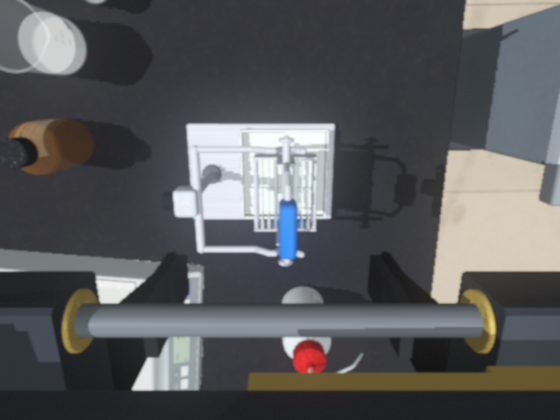

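The wrist view shows the handle at (287.5,230), within 2 px of the prediction, so the grip is at about (0.521, 0.106).

step_arm(targets="-0.5 0.24 0 0;-0.5 0.24 0 0;-0.5 0.24 0 0;0 0 1.5 0;0 0 1.5 0;0 0 1.5 0;0 0 1.5 0;0 0 1.5 0;0 0 1.5 0;0 0 1.5 0;0 0 1.5 0")

```text
time_s: 4.33
tcp_pos: [0.5214, 0.1075, 0.212]
ee_rot: [[-0.014, -1.0, 0.0], [-1.0, 0.014, 0.0], [-0.0, -0.0, -1.0]]
wrist_force: [-0.2, -0.0, -0.1]
gripper_width: 1.0
gripper_force: 0.0
```

step_arm(targets="0 0 0.7 0;0 0 0 0;0 0 0 0;0 0 0 0")

```text
time_s: 4.67
tcp_pos: [0.5223, 0.1074, 0.2066]
ee_rot: [[-0.014, -1.0, 0.002], [-1.0, 0.014, 0.001], [-0.001, -0.002, -1.0]]
wrist_force: [0.4, 0.4, 0.8]
gripper_width: 1.005
gripper_force: 0.0
```

Now I'll close the gripper.

step_arm(targets="0 0 0 0;0 0 0 0;0 0 0 0;0 0 0 0;0 0 0 0;0 0 0 0;0 0 0 0;0 0 0 0;0 0 0 0;0 0 0 0;0 0 0 0;0 0 0 0", claw=0)

```text
time_s: 5.67
tcp_pos: [0.5217, 0.107, 0.2055]
ee_rot: [[-0.015, -1.0, -0.0], [-1.0, 0.015, -0.0], [0.0, 0.0, -1.0]]
wrist_force: [-0.4, 0.8, 0.5]
gripper_width: 0.17
gripper_force: 0.0
```

step_arm(targets="0 0 -0.2 0;0 0 -0.4 0;0 0 -0.6 0;0 0 -0.8 0;0 0 -1 0;0 0 -1 0;0 0 -1 0;0 0 -1 0;0 0 0 0;0 0 0 0")

```text
time_s: 6.5
tcp_pos: [0.5219, 0.1072, 0.2664]
ee_rot: [[-0.015, -1.0, 0.002], [-1.0, 0.015, 0.001], [-0.001, -0.001, -1.0]]
wrist_force: [-0.3, -0.5, -3.1]
gripper_width: 0.157
gripper_force: 30.0
```

step_arm(targets="0 0 -1 0;0 0 -1.5 0;0 0 -1.5 0;0 0 -1.5 0;0 0 -1 0;0 0 0 0;0 0 0 0;0 0 0 0")

```text
time_s: 7.17
tcp_pos: [0.5211, 0.1069, 0.3293]
ee_rot: [[-0.015, -1.0, -0.002], [-1.0, 0.015, -0.0], [0.0, 0.002, -1.0]]
wrist_force: [-0.3, -0.5, -2.7]
gripper_width: 0.157
gripper_force: 30.0
```

```bash
python3 - <<'E'
from h import *
s,c=wrist();sc=cams.capture("scene");t=cams.capture("top");print(s["tcp_pos"],s["gripper_force"],s["gripper_width"],s["wrist_force"])
u,v=map(int,proj(sc,s["tcp_pos"]));print(u,v)
a=cv2.resize(sc["frame"][v-50:v+80,u-60:u+60],None,fx=3.3,fy=3.3,interpolation=2)
b=cv2.resize(c["frame"][:,80:500],(400,400))
H=max(a.shape[0],400);o=np.zeros((H,a.shape[1]+400,3),np.uint8);o[:a.shape[0],:a.shape[1]]=a;o[:400,a.shape[1]:]=b
cv2.imwrite("pics/g1.png",o);print(o.shape,u-60,v-50)
E
```

```text
[0.52106503 0.10694118 0.32933762] 29.997072564437985 0.15748301250663543 [-0.34353991 -0.51806954 -2.7480097 ]
217 135
(429, 796, 3) 157 85
```

View pics/g1.png

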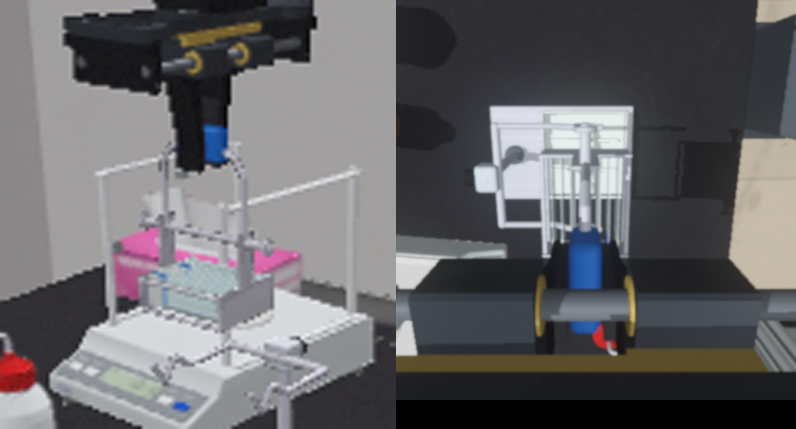

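The carrier is held and level. In the scene view the axle heads are at (201.5,152.9) and (237.9,159.8), and the near head is in the wrist view at (276,134).

```bash
python3 - <<'E'
from h import *
s,c=wrist();sc=cams.capture("scene");t=cams.capture("top")
p=tri(ray(sc,237.9,159.8),ray(c,276.4,133));print("headR",p)
for y,u,v in((.107+.06,201.5,152.9),(.107-.06,237.9,159.8)):
    e,d=ray(sc,u,v);k=(.521-e[0])/d[0];print(e+k*d)   # meets plane x=.521
for z in(.274,.278,.282): print(z,proj(sc,[.521,.168,z]),proj(sc,[.521,.046,z]),proj(c,[.521,.046,z]))
h=cv2.cvtColor(t["frame"],cv2.COLOR_BGR2HSV)
E
```

```text
headR [0.52089304 0.04510208 0.27817298]
[0.521      0.16147605 0.27520607]
[0.521      0.0450084  0.27815342]
0.274 (np.float64(199.60478206657348), np.float64(152.92662273257557)) (np.float64(237.59938394840785), np.float64(161.3664292369209)) (np.float64(276.1158622319172), np.float64(133.7497419138362))
0.278 (np.float64(199.51568921107682), np.float64(151.4251255611337)) (np.float64(237.57267033265123), np.float64(159.78850251258928)) (np.float64(276.09181459031504), np.float64(134.38197599504974))
0.282 (np.float64(199.42629611123937), np.float64(149.91856832032943)) (np.float64(237.54586119619665), np.float64(158.20493354711118)) (np.float64(276.06687531951434), np.float64(135.03765180815807))
```

step_arm(targets="0.98 0.22 0 0;1.96 0.44 0 0;1.96 0.44 0 0;1.96 0.44 0 0;1.96 0.44 0 0;1.96 0.44 0 0;1.96 0.44 0 0;1.96 0.44 0 0;1.96 0.44 0 0;1.96 0.44 0 0;1.96 0.44 0 0;1.96 0.44 0 0")

```text
time_s: 8.47
tcp_pos: [0.4668, -0.119, 0.3307]
ee_rot: [[-0.015, -1.0, 0.0], [-1.0, 0.015, -0.0], [0.0, -0.0, -1.0]]
wrist_force: [0.3, 0.9, -3.1]
gripper_width: 0.16
gripper_force: 30.0
```

step_arm(targets="1.96 0.44 0 0;1.96 0.44 0 0;1 0.22 0 0;1 0.18 0 0;0.9 0.2 0 0;0 0 0 -1.5;0 0 0 -1.5;0 0 0 -1.5;0 0 0 0;0 0 0 0;0 0 0 0")

```text
time_s: 9.38
tcp_pos: [0.452, -0.1855, 0.3305]
ee_rot: [[0.064, -0.998, -0.0], [-0.998, -0.064, 0.0], [-0.0, 0.0, -1.0]]
wrist_force: [0.6, -0.2, -2.0]
gripper_width: 0.159
gripper_force: 30.0
```

```bash
python3 - <<'E'
from h import *
s,c=wrist();sc=cams.capture("scene");t=cams.capture("top");print(s["tcp_pos"],s["ee_rot"],s["wrist_force"])
p=np.array([.4511,-.1858,.2]);print(proj(sc,p),proj(t,p),proj(c,p))
u,v=map(int,proj(sc,p))
a=cv2.resize(sc["frame"][v-75:v+65,u-65:u+75],(400,400),interpolation=2)
b=cv2.resize(c["frame"][:,80:500],(400,400),interpolation=2)
cv2.imwrite("pics/l1.png",np.hstack([a,b]));print(u-65,v-75)
import pickle;pickle.dump((s,c,sc,t),open("d2.pkl","wb"))
E
```

```text
[ 0.45197731 -0.18545483  0.33051546] [[ 6.35381905e-02 -9.97979401e-01 -1.17623836e-04]
 [-9.97979405e-01 -6.35381984e-02  6.45291884e-05]
 [-7.18724075e-05  1.13286098e-04 -9.99999991e-01]] [ 0.64618338 -0.1972043  -2.00122794]
(np.float64(307.28342289597447), np.float64(223.28185327894292)) (np.float64(327.4867649634264), np.float64(238.54792489205713)) (np.float64(278.68437947072323), np.float64(200.44033119094985))
242 148
```

View pics/l1.png

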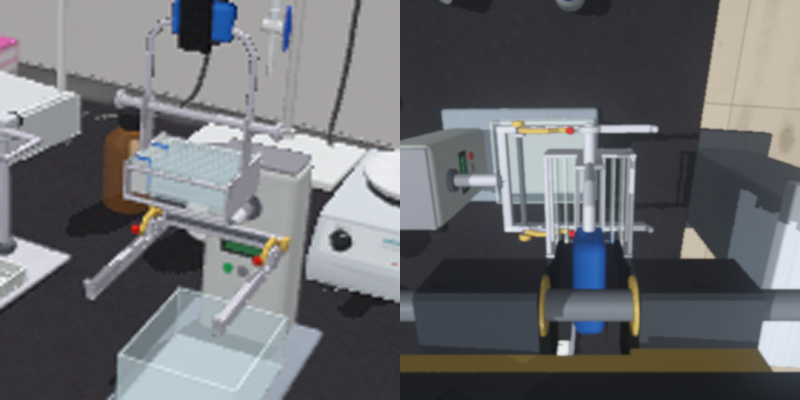

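The wrist view shows the arms parallel to the tool axes, with red tips at (258.5,136.5) and (261.6,244.6) and arm tips at (348,135.5) and (342,241).

```bash
python3 - <<'E'
from h import *
import pickle
s,c,sc,t=pickle.load(open("d2.pkl","rb"))
R=np.array(s["ee_rot"])
for n,u,v,z in(("redR",258.5,136.5,.166),("redL",261.6,244.6,.166),("tipR",348,135.5,.16),("tipL",342,240.5,.16)):
    p=plane(c,u,v,z);print(n,p.round(4),"tool x,y mm",((p-s["tcp_pos"])@R*1000).round(1)[:2])
E
```

```text
redR [ 0.4717 -0.233   0.166 ] tool x,y mm [ 48.7 -16.7]
redL [ 0.4639 -0.1321  0.166 ] tool x,y mm [-52.5 -15.3]
tipR [ 0.3929 -0.2383  0.16  ] tool x,y mm [49.  62.3]
tipL [ 0.3868 -0.1389  0.16  ] tool x,y mm [-50.6  62.1]
```

step_arm(targets="-0.15 0 0 0;0 0 1 0;0 0 1 0;0 0 1 0;0 0 1 0;0 0 1 0;0 0 1 0;0 0 1 0;0 0 1 0;0 0 1 0;0 0 1 0;0 0 0.5 0")

```text
time_s: 10.53
tcp_pos: [0.4511, -0.1839, 0.2238]
ee_rot: [[0.063, -0.998, -0.002], [-0.998, -0.063, 0.001], [-0.001, 0.002, -1.0]]
wrist_force: [0.3, -0.1, -2.9]
gripper_width: 0.158
gripper_force: 30.0
```

step_arm(targets="0 0 0.3 0;0 0 0.2 0;0 0 0.1 0;0 0 0 0;0 0 0 0;0 0 0 0")

```text
time_s: 11.03
tcp_pos: [0.4521, -0.1841, 0.22]
ee_rot: [[0.064, -0.998, 0.001], [-0.998, -0.064, -0.0], [0.0, -0.001, -1.0]]
wrist_force: [0.1, 0.5, -3.1]
gripper_width: 0.154
gripper_force: 30.0
```

```bash
python3 - <<'E'
from h import *
s,c=wrist();sc=cams.capture("scene");t=cams.capture("top");print(s["tcp_pos"],s["wrist_force"])
u,v=302,238
a=cv2.resize(sc["frame"][v-60:v+40,u-50:u+50],(400,400),interpolation=2)
b=cv2.resize(c["frame"][40:340,130:430],(400,400),interpolation=2)
cv2.imwrite("pics/l2.png",np.hstack([a,b]))
E
```

```text
[ 0.45208693 -0.18414599  0.22000601] [ 0.06812549  0.51260677 -3.0832336 ]
```

View pics/l2.png

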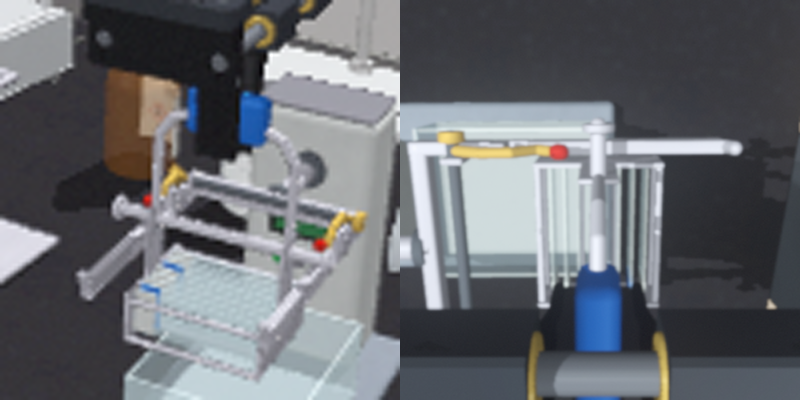

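The axle is just above the arms, its heads outside them, and it sits in front of the red tips. Next I'll lower it gently.

step_arm(targets="0 0 0.2 0;0 0 0.2 0;0 0 0.1 0;0 0 0.1 0;0 0 0 0;0 0 0 0")

```text
time_s: 11.68
tcp_pos: [0.4518, -0.1841, 0.2134]
ee_rot: [[0.064, -0.998, -0.0], [-0.998, -0.064, -0.0], [0.0, 0.0, -1.0]]
wrist_force: [0.1, 0.5, -2.3]
gripper_width: 0.155
gripper_force: 30.0
```

step_arm(targets="0 0 0.1 0;0 0 0 0;0 0 0.05 0;0 0 0 0;0 0 0 0")

```text
time_s: 12.1
tcp_pos: [0.4518, -0.1841, 0.212]
ee_rot: [[0.064, -0.998, 0.0], [-0.998, -0.064, 0.0], [-0.0, -0.0, -1.0]]
wrist_force: [0.6, 0.1, -2.7]
gripper_width: 0.155
gripper_force: 30.0
```

step_arm(targets="0 0 0.05 0;0 0 0 0;0 0 0 0")

```text
time_s: 12.35
tcp_pos: [0.4518, -0.1841, 0.2115]
ee_rot: [[0.064, -0.998, -0.0], [-0.998, -0.064, 0.0], [-0.0, 0.0, -1.0]]
wrist_force: [0.3, 0.2, -2.9]
gripper_width: 0.16
gripper_force: 30.0
```

step_arm(targets="0 0 0.05 0;0 0 0 0;0 0 0 0")

```text
time_s: 12.6
tcp_pos: [0.4518, -0.1841, 0.211]
ee_rot: [[0.064, -0.998, -0.0], [-0.998, -0.064, -0.0], [-0.0, 0.0, -1.0]]
wrist_force: [0.2, 0.8, -1.9]
gripper_width: 0.156
gripper_force: 30.0
```

step_arm(targets="0 0 0.05 0;0 0 0 0;0 0 0 0")

```text
time_s: 12.85
tcp_pos: [0.4519, -0.1841, 0.2106]
ee_rot: [[0.064, -0.998, 0.0], [-0.998, -0.064, -0.0], [0.0, -0.0, -1.0]]
wrist_force: [0.2, 1.0, -1.7]
gripper_width: 0.156
gripper_force: 30.0
```

step_arm(targets="0 0 0.05 0;0 0 0 0;0 0 0 0")

```text
time_s: 13.1
tcp_pos: [0.4521, -0.1842, 0.2105]
ee_rot: [[0.064, -0.998, 0.001], [-0.998, -0.064, -0.0], [0.0, -0.001, -1.0]]
wrist_force: [-0.6, 0.3, 0.6]
gripper_width: 0.157
gripper_force: 30.0
```

step_arm(targets="0 -0.1 0 0;0 -0.1 0 0;0 -0.1 0 0;0 -0.1 0 0;0 -0.1 0 0;0 -0.1 0 0;0 -0.1 0 0;0 -0.1 0 0")

```text
time_s: 13.77
tcp_pos: [0.46, -0.1837, 0.2104]
ee_rot: [[0.064, -0.998, 0.0], [-0.998, -0.064, -0.0], [0.0, -0.0, -1.0]]
wrist_force: [-2.0, -0.1, 4.7]
gripper_width: 0.157
gripper_force: 30.0
```

step_arm(targets="0 -0.1 0 0;0 -0.1 0 0;0 -0.1 0 0;0 -0.1 0 0")

```text
time_s: 14.1
tcp_pos: [0.464, -0.1834, 0.2104]
ee_rot: [[0.064, -0.998, 0.0], [-0.998, -0.064, -0.0], [0.0, -0.0, -1.0]]
wrist_force: [-1.5, -0.0, 3.6]
gripper_width: 0.161
gripper_force: 30.0
```

step_arm(targets="0 -0.1 0 0;0 -0.1 0 0;0 -0.1 0 0")

```text
time_s: 14.35
tcp_pos: [0.467, -0.1832, 0.2104]
ee_rot: [[0.064, -0.998, 0.0], [-0.998, -0.064, -0.0], [0.0, -0.0, -1.0]]
wrist_force: [-2.0, 0.0, 4.7]
gripper_width: 0.158
gripper_force: 30.0
```

step_arm(targets="0 -0.1 -0.04 0;0 -0.1 0 0;0 -0.1 0 0;0 -0.1 0 0")

```text
time_s: 14.68
tcp_pos: [0.4707, -0.1829, 0.2104]
ee_rot: [[0.064, -0.998, -0.001], [-0.998, -0.064, 0.0], [-0.0, 0.001, -1.0]]
wrist_force: [-2.0, 0.5, 4.0]
gripper_width: 0.159
gripper_force: 30.0
```

step_arm(targets="0 -0.1 0 0;0 -0.1 0 0;0 -0.1 0 0")

```text
time_s: 14.93
tcp_pos: [0.4725, -0.1828, 0.2103]
ee_rot: [[0.064, -0.998, -0.003], [-0.998, -0.064, -0.0], [-0.0, 0.003, -1.0]]
wrist_force: [-4.6, 0.3, 6.4]
gripper_width: 0.155
gripper_force: 30.1
```

step_arm(targets="0 -0.1 0 0;0 -0.1 0 0;0 -0.1 0 0")

```text
time_s: 15.18
tcp_pos: [0.475, -0.1827, 0.2103]
ee_rot: [[0.064, -0.998, -0.005], [-0.998, -0.064, -0.0], [-0.0, 0.005, -1.0]]
wrist_force: [-5.2, -0.1, 7.0]
gripper_width: 0.154
gripper_force: 30.2
```

step_arm(targets="0 -0.05 -0.06 0;0 -0.1 0 0;0 -0.1 0 0")

```text
time_s: 15.43
tcp_pos: [0.4774, -0.1823, 0.2103]
ee_rot: [[0.063, -0.998, -0.005], [-0.998, -0.063, 0.0], [-0.001, 0.005, -1.0]]
wrist_force: [-4.8, -0.4, 4.4]
gripper_width: 0.16
gripper_force: 30.1
```

step_arm(targets="0 -0.1 0 0;0 -0.1 0 0;0 -0.1 0 0")

```text
time_s: 15.68
tcp_pos: [0.4832, -0.1819, 0.2105]
ee_rot: [[0.063, -0.998, 0.002], [-0.998, -0.063, 0.001], [-0.001, -0.002, -1.0]]
wrist_force: [0.1, 0.6, -2.6]
gripper_width: 0.157
gripper_force: 30.0
```

step_arm(targets="0 -0.1 0 0;0 -0.1 0 0")

```text
time_s: 15.85
tcp_pos: [0.4853, -0.1816, 0.2102]
ee_rot: [[0.064, -0.998, 0.002], [-0.998, -0.064, 0.001], [-0.001, -0.002, -1.0]]
wrist_force: [1.8, -0.1, -5.2]
gripper_width: 0.159
gripper_force: 30.0
```

step_arm(targets="0 -0.1 0.04 0;0 -0.1 0 0;0 0 0 0")

```text
time_s: 16.1
tcp_pos: [0.4866, -0.1816, 0.2101]
ee_rot: [[0.064, -0.998, -0.0], [-0.998, -0.064, 0.001], [-0.001, 0.0, -1.0]]
wrist_force: [0.6, 0.5, -4.0]
gripper_width: 0.158
gripper_force: 30.0
```

step_arm(targets="0 -0.1 0 0;0 -0.1 0 0;0 0 0 0")

```text
time_s: 16.35
tcp_pos: [0.4882, -0.1819, 0.2108]
ee_rot: [[0.064, -0.998, -0.0], [-0.998, -0.064, -0.0], [0.0, 0.0, -1.0]]
wrist_force: [0.4, 0.3, -3.5]
gripper_width: 0.157
gripper_force: 30.0
```

step_arm(targets="0 -0.1 0 0;0 -0.1 0 0;0 0 0 0")

```text
time_s: 16.6
tcp_pos: [0.4898, -0.1817, 0.2107]
ee_rot: [[0.064, -0.998, -0.001], [-0.998, -0.064, -0.0], [0.0, 0.001, -1.0]]
wrist_force: [-0.4, 0.5, -1.9]
gripper_width: 0.157
gripper_force: 30.0
```

step_arm(targets="0 -0.1 0 0;0 0 0 0")

```text
time_s: 16.77
tcp_pos: [0.4903, -0.1816, 0.2104]
ee_rot: [[0.064, -0.998, -0.003], [-0.998, -0.064, 0.0], [-0.0, 0.003, -1.0]]
wrist_force: [-1.9, -1.3, -1.3]
gripper_width: 0.159
gripper_force: 30.0
```

step_arm(targets="0 -0.05 0 0;0 0 0 0;0 0 0 0")

```text
time_s: 17.02
tcp_pos: [0.4907, -0.1816, 0.2103]
ee_rot: [[0.064, -0.998, -0.003], [-0.998, -0.064, 0.0], [-0.0, 0.003, -1.0]]
wrist_force: [-4.2, -0.6, -2.7]
gripper_width: 0.157
gripper_force: 30.1
```

step_arm(targets="0 0 0.1 0;0 0 0 0;0 0 0 0")

```text
time_s: 17.27
tcp_pos: [0.4908, -0.1815, 0.2092]
ee_rot: [[0.063, -0.998, -0.002], [-0.998, -0.064, 0.0], [-0.0, 0.002, -1.0]]
wrist_force: [-4.9, -0.7, -3.0]
gripper_width: 0.156
gripper_force: 30.1
```

step_arm(targets="0 0.08 0.1 0;0 0 0.1 0;0 0 0 0")

```text
time_s: 17.52
tcp_pos: [0.4907, -0.1815, 0.2074]
ee_rot: [[0.064, -0.998, -0.001], [-0.998, -0.064, 0.0], [-0.0, 0.001, -1.0]]
wrist_force: [-4.7, -0.1, -2.6]
gripper_width: 0.157
gripper_force: 30.1
```

step_arm(targets="0 0 0.1 0;0 0 0 0;0 0 0 0")

```text
time_s: 17.77
tcp_pos: [0.4907, -0.1815, 0.2064]
ee_rot: [[0.064, -0.998, -0.001], [-0.998, -0.064, 0.0], [-0.0, 0.001, -1.0]]
wrist_force: [-5.1, -0.1, -2.8]
gripper_width: 0.159
gripper_force: 30.1
```

step_arm(targets="0 0.05 0.05 0;0 0 0 0;0 0 0 0")

```text
time_s: 18.02
tcp_pos: [0.4906, -0.1816, 0.2061]
ee_rot: [[0.064, -0.998, 0.0], [-0.998, -0.064, 0.0], [-0.0, -0.0, -1.0]]
wrist_force: [-3.5, -0.8, -2.5]
gripper_width: 0.161
gripper_force: 30.1
```

step_arm(targets="0 0 0.05 0;0 0 0 0;0 0 0 0")

```text
time_s: 18.27
tcp_pos: [0.4907, -0.1817, 0.2061]
ee_rot: [[0.064, -0.998, 0.001], [-0.998, -0.064, -0.0], [0.0, -0.001, -1.0]]
wrist_force: [-5.5, -0.8, 0.2]
gripper_width: 0.157
gripper_force: 30.1
```

```bash
python3 - <<'E'
from h import *
s,c=wrist();sc=cams.capture("scene");print(s["tcp_pos"],s["wrist_force"])
u,v=315,238
a=cv2.resize(sc["frame"][v-45:v+35,u-40:u+40],(400,400),interpolation=2)
b=cv2.resize(c["frame"][80:240,160:320],(400,400),interpolation=2)
cv2.imwrite("pics/l3.png",np.hstack([a,b]))
E
```

```text
[ 0.49065387 -0.18168184  0.20607067] [-5.53225649 -0.78367583  0.19033272]
```

View pics/l3.png

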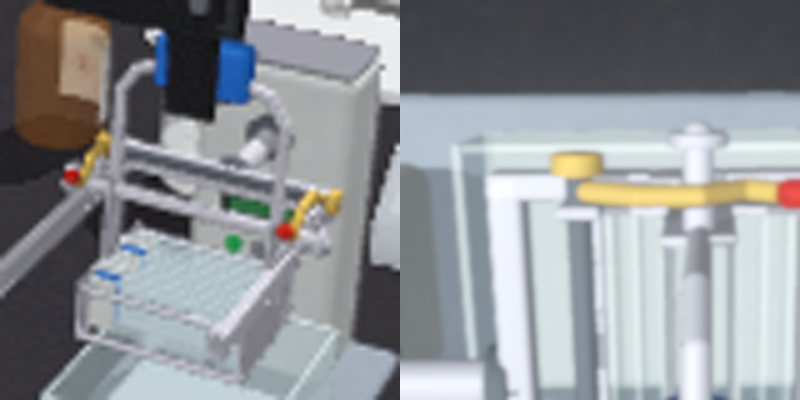

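The axle is under both brass levers and has bottomed at 0.2061. Before opening I'll relieve the push.

step_arm(targets="0 0.05 0 0;0 0 0 0;0 0 0 0")

```text
time_s: 18.62
tcp_pos: [0.4905, -0.1817, 0.206]
ee_rot: [[0.064, -0.998, 0.001], [-0.998, -0.064, -0.0], [0.0, -0.001, -1.0]]
wrist_force: [-3.6, 2.1, 0.6]
gripper_width: 0.156
gripper_force: 30.1
```

step_arm(targets="0 0.05 0 0;0 0 0 0;0 0 0 0")

```text
time_s: 18.87
tcp_pos: [0.4902, -0.1817, 0.206]
ee_rot: [[0.064, -0.998, 0.002], [-0.998, -0.064, -0.0], [0.0, -0.002, -1.0]]
wrist_force: [-3.2, 0.8, 1.2]
gripper_width: 0.153
gripper_force: 30.1
```

step_arm(targets="0 0.1 0 0;0 0 0 0;0 0 0 0")

```text
time_s: 19.12
tcp_pos: [0.4896, -0.1818, 0.2061]
ee_rot: [[0.064, -0.998, 0.003], [-0.998, -0.064, -0.0], [0.0, -0.003, -1.0]]
wrist_force: [-1.6, 0.0, 0.4]
gripper_width: 0.157
gripper_force: 30.0
```

step_arm(targets="0 0.05 0 0;0 0 0 0;0 0 0 0")

```text
time_s: 19.37
tcp_pos: [0.4889, -0.1819, 0.206]
ee_rot: [[0.064, -0.998, 0.002], [-0.998, -0.064, -0.0], [0.0, -0.002, -1.0]]
wrist_force: [0.5, -0.5, 0.4]
gripper_width: 0.157
gripper_force: 30.0
```

step_arm(targets="0 0 0 0;0 0 0 0;0 0 0 0;0 0 0 0", claw=2.2)

```text
time_s: 19.7
tcp_pos: [0.4878, -0.1818, 0.2055]
ee_rot: [[0.064, -0.998, -0.0], [-0.998, -0.064, 0.0], [-0.0, 0.0, -1.0]]
wrist_force: [-0.6, 0.4, 0.4]
gripper_width: 0.243
gripper_force: 0.0
```

step_arm(targets="0 0 0 0;0 0 0 0;0 0 0 0;0 0 0 0;0 0 0 0;0 0 0 0", claw=6)

```text
time_s: 20.2
tcp_pos: [0.488, -0.1818, 0.2056]
ee_rot: [[0.064, -0.998, -0.0], [-0.998, -0.064, -0.0], [0.0, 0.0, -1.0]]
wrist_force: [-0.2, 0.4, -0.5]
gripper_width: 0.619
gripper_force: 0.0
```

step_arm(targets="0 0 -0.5 0;0 0 -1 0;0 0 -1.5 0;0 0 -1.5 0;0 0 -2 0;0 0 -2 0;0 0 -2 0;0 0 -2 0;0 0 0 0;0 0 0 0")

```text
time_s: 21.03
tcp_pos: [0.4885, -0.1819, 0.3328]
ee_rot: [[0.064, -0.998, 0.004], [-0.998, -0.064, -0.0], [0.001, -0.004, -1.0]]
wrist_force: [0.3, 0.1, -1.2]
gripper_width: 0.688
gripper_force: 0.0
```

```bash
python3 - <<'E'
from h import *
s,c=wrist();sc=cams.capture("scene");print(s["tcp_pos"],s["wrist_force"],s["gripper_width"])
u,v=315,230
a=cv2.resize(sc["frame"][v-50:v+50,u-50:u+50],(400,400),interpolation=2)
b=cv2.resize(c["frame"][60:300,150:390],(400,400),interpolation=2)
cv2.imwrite("pics/l4.png",np.hstack([a,b]))
E
```

```text
[ 0.48848575 -0.18185146  0.33276866] [ 0.2996621   0.11670822 -1.16392099] 0.6880946404228306
```

View pics/l4.png

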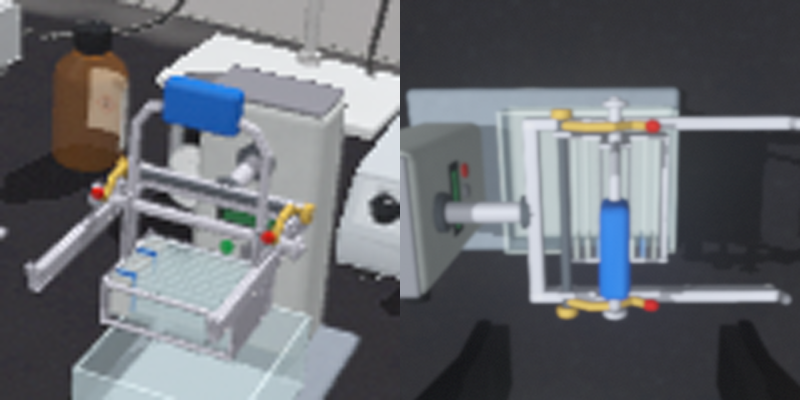

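The carrier hangs level in the seat with both brass levers shut over its axle, and the gripper is clear.

```bash
python3 -c "
from h import *
print(r.finish_job())"
```

```text
the job is handed in; nothing more can be done
None
```

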